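# Hang the broad bangle on the long slanted peg

## Robot

A 7-joint arm with a two-finger parallel gripper is mounted at the origin on the work surface. World frame = base frame: x ahead of the robot, y to its left, z up, the work surface at z = 0. Lengths are in m, angles in rad, forces in N, time in s.
With the tool pointing down it reaches from about 0.4 to 0.875 m from the base axis. Payload 19.3 kg.
Tool frame: the origin (TCP) lies at the very end of the fingers, on their centre line; the grasp point (between the pads) lies 19 mm behind it; z points along the fingers, y is the direction in which the jaws open and shut (so a half turn about z gives the same grasp; the last joint's range is limited). The gripper opens to 85 mm and grips with 20 to 120 N. Pads are 22 mm wide; open, the fingers measure 114 mm over their backs; the gripper's body (76 mm by 85 mm) begins 54 mm behind the grasp point. The pads swing forward as they close: fully open they stand 13 mm farther back than shut.
Start: joints at [-0.07, 0.521, -0.036, 1.599, 0.021, 1.021, -0.113], TCP at [0.625, -0, 0.231] pointing down, gripper open.
Joint ranges: [-2.91, 2.91], [-0.3, 2.13], [-1.5, 1.42], [0.17, 2.43], [-1.26, 4.41], [0.16, 1.93], [-2.52, 2.52]. Speed limits (rad/s): [1.89, 1.89, 2.39, 2.39, 3.01, 3.01, 3.01].

## Interface

Orientations are given as [roll, pitch, yaw] about the fixed x, y, z axes, in that order (R = Rz(yaw) Ry(pitch) Rx(roll)).
In Python, from workcell import bot, vision, job_done gives the robot as it stands.
- The arm moves only by the tool arm_command, never from a script. Its arguments are lists of equal length, an entry for each row: "gripper": the finger opening in cm, from 0 to 8.54; "slide": the shift along the tool's x, y, z in cm, a list of three; "turn": the turn, a rotation vector about the tool's x, y, z in degrees, a list of three. A call has 1 to 5 rows; each row is the pose to reach, as a shift and turn from the pose commanded when the call began, along the tool's axes at that moment; what a row does not reach only later rows make up. A row lasts 1/8 s, in which the tool goes at most 62.5 mm and 10.7 degrees, less where a joint would pass 70% of its speed; a pose out of reach is approached as far as the arm can. A call with a gripper value outside its range is refused whole. The fingers move at their own pace and stop on an object; "force" is the grip in N (left out, the last holds). Time passes only in rows, so rows that repeat a pose let the fingers close. It gives the time, the measured TCP pose, the force and the opening at its end, in the units of the state.
- bot.observe(): the state, without advancing time (a new reading comes with each control period).
- vision.grab_frame(name): name is "scene" or "side" or "wrist"; returns the picture (420x560x3 uint8, blue, green, red); there is no depth.
- vision.camera_model(name): a dict with "mtx" (3x3 intrinsics, pixels), "k1" (the pictures are not rectified: a ray, as slopes to the right and down, at radius r is drawn at 1 + k1 r^2 times it, then the intrinsics apply), "T" (4x4, takes a point from camera to world coordinates). Camera axes: x right, y down, z forward; pixel columns grow to the right and rows downward; lengths in m; the calibration is good to about 2 mm. A picture is of the moment at which its call begins: read the wrist's pose just before it. camera_model takes no time and is no camera call; for the wrist camera it gives the pose at the moment of the call.
- job_done(): hands the job in, once; it reports no verdict.
The state is a dict: "clock": time; "qpos": joint angles; "qd": joint speeds; "joint_efforts": joint torques, N m; "position": TCP position; "tool_rot": TCP orientation; "force": force on the tool from outside, world axes, zero at the start; "moment": the same for the moment, N m; "grip_width": finger opening in m.
Only numpy, scipy, OpenCV 4.12 (cv2) and the standard library are available. Lean on these libraries where they do the work, as an engineer would, in place of code of your own. Each camera call takes 0.05 s, during which the arm holds its last target. There are 200 camera calls.

## Task

Two wooden bangles lie on the wardrobe ledge beside two little wooden stands, each with one peg slanting upwards. Take the small bangle with the tall, broad band and thread it onto the longer peg, holding it square to the peg and moving it down along the peg before you let go, so that it is left hanging there by itself. Leave the slim, larger bangle lying where it is.

Things in the scene. Friction and masses are not known exactly. Their poses are not given: they have to be found in the camera images.
- broad_bangle_center (a point): Broad bangle: a plain round dark-wood ring, outer diameter 66 mm, hole diameter 56 mm, band (height when lying) 22 mm, about 40 g. It lies flat on the ledge. The point is the ring's centre, half-way up the band (11 mm above the ledge); z is the ring's axis. It can be gripped across its outside (66 mm) or by the 5 mm thick band.
- long_holder_tip (a point): End of the LONG peg of a fixed pale-wood stand: round rod, 10 mm thick, 115 mm tip to root. z points outward along the peg, 50 degrees above level and, at yaw 0, towards the robot (-x); y is level; x is square to the peg, up and away. Tip 188 mm above the ledge. The root (z = -115 mm) is at the middle of a round backplate square to the peg, 62 mm across, on a 30 mm wide post.
- slim_bangle_center (a point): Slim bangle, to be left alone: dark-wood ring of outer diameter 78 mm, hole 68 mm, only 8 mm high, lying flat. The point is its centre, 4 mm above the ledge; z is its axis.
- short_holder_tip (a point): Tip of the SHORT peg, 50 mm long, 10 mm in diameter, on an otherwise equal fixed stand; not to be used. Point and axes as for the long peg; about 138 mm above the ledge.
Not all that is in view belongs to the job. Leave any red or turquoise look-alike of the part that bears long_holder_tip alone.

How it is judged:
By the outcome, as a careful person would: the job done as asked, in the order asked, and still so for the second after the job is handed in, with the robot touching nothing.
It also fails if it takes over 37 s, if anything falls off the work surface, if the arm or the gripper's body presses on something with over 40 N, if the wrist force passes 120 N, or if a joint passes its speed limit or range.

## Working session

There is one attempt and no reset: what is moved stays moved. The work goes in short steps, Python scripts to look and compute and a tool call to move; the robot and the scene stay as the last step left them, time stands still between calls to the robot, and variables do not carry over. Pictures are saved under pics/ and viewed, about 8 in all and at most 12, crops included, and the job is handed in when it is done.

Besides the shell and the picture viewer there is one more tool, called after ">>>" as name(argument=value, ...), one argument or row to a line, values as JSON. arm_command: Moves the arm, as the interface text tells. Its arguments: {"type":"object","properties":{"gripper":{"type":"array","items":{"type":"number"}},"slide":{"type":"array","items":{"type":"array","items":{"type":"number"}}},"turn":{"type":"array","items":{"type":"array","items":{"type":"number"}}},"force":{"type":"number"}},"required":["gripper","slide","turn"]}

```bash
mkdir -p pics; ls
python3 - <<'E'
from workcell import bot, vision
import cv2, numpy as np
print(bot.observe())
a=vision.grab_frame("scene");b=vision.grab_frame("side");c=vision.grab_frame("wrist")
for n,i in zip(("scene","side","wrist"),(a,b,c)):
    cv2.imwrite(f"pics/{n}0.png",i); m=vision.camera_model(n); print(n,m)
E
```

```text
pics
{'clock': 0.0, 'qpos': array([-0.07019782,  0.5219855 , -0.03636714,  1.59997474,  0.02124231,
        1.02115228, -0.11280144]), 'qd': array([ 9.37809943e-04,  6.08239908e-04, -2.23770120e-03, -2.26942077e-03,
        2.23251957e-03, -1.85400005e-05, -6.30289543e-04]), 'joint_efforts': array([-4.24098413e-03, -9.27110124e+01,  1.97758444e+00, -3.69928443e+01,
        1.76317629e-02,  8.19846697e-03, -6.58496788e-05]), 'position': array([ 6.24663376e-01, -2.73598303e-05,  2.30754992e-01]), 'tool_rot': array([-3.14046348e+00,  9.85766145e-05,  1.57083877e+00]), 'force': array([-0.24268016, -0.23448217, -0.09198927]), 'moment': array([0.03368511, 0.01259013, 0.0644363 ]), 'grip_width': 0.0854343215597108}
scene {'mtx': array([[379.47616404,   0.        , 282.55325467],
       [  0.        , 379.47616404, 206.39551829],
       [  0.        ,   0.        ,   1.        ]]), 'k1': -0.007803746452350417, 'T': array([[-0.61949035,  0.65921195, -0.42622918,  0.78091695],
       [ 0.78488076,  0.51050754, -0.35120399,  0.38069279],
       [-0.01392466, -0.55210656, -0.83365727,  0.8712656
[... 357 characters left out ...]
4733,  0.85000857, -0.68530341],
       [-0.02251246, -0.87707808, -0.47982   ,  0.57232805],
       [ 0.        ,  0.        ,  0.        ,  1.        ]])}
wrist {'mtx': array([[377.88712754,   0.        , 278.86263545],
       [  0.        , 377.88712754, 215.8381456 ],
       [  0.        ,   0.        ,   1.        ]]), 'k1': 0.014127621184758736, 'T': array([[ 9.99999573e-01,  9.01263460e-04, -2.03885118e-04,
         6.25606999e-01],
       [ 7.90183604e-04, -9.48447615e-01, -3.16932954e-01,
         8.18537707e-02],
       [-4.79014444e-04,  3.16932657e-01, -9.48447922e-01,
         3.74049723e-01],
       [ 0.00000000e+00,  0.00000000e+00,  0.00000000e+00,
         1.00000000e+00]])}
```

View pics/scene0.png

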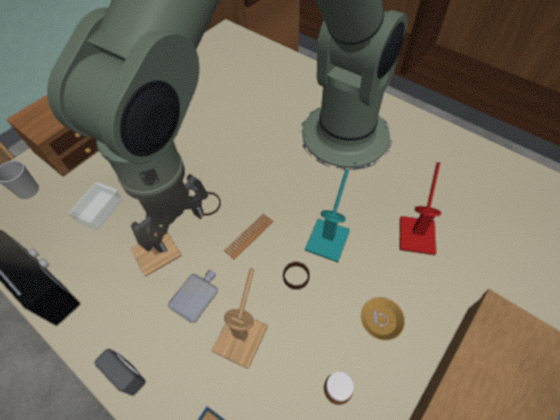

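View pics/side0.png

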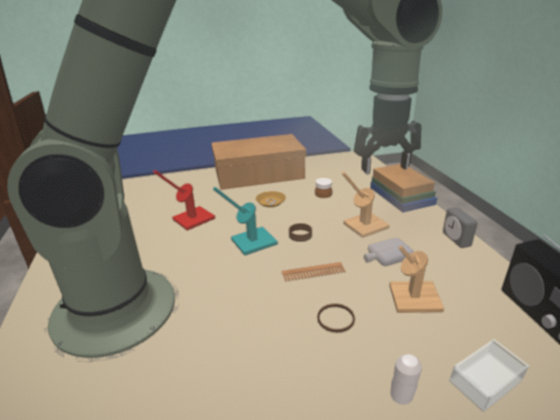

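View pics/wrist0.png

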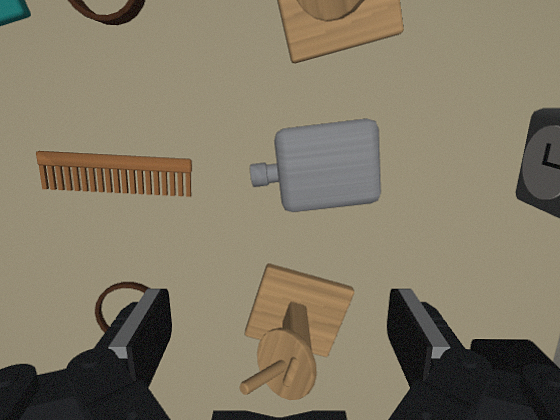

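Long pale stand: scene tip ≈(250,270), root ≈(238,318); side tip ≈(345,176), root ≈(366,203). The broad bangle is at scene (296,275) and side (300,232). The slim bangle is at side (336,318). The short stand is under the gripper.

```bash
cat > h.py <<'E'
import numpy as np, cv2
from workcell import bot, vision
from scipy.spatial.transform import Rotation as R
def ray(m,uv):
    K=m["mtx"]; d=np.array([(uv[0]-K[0,2])/K[0,0],(uv[1]-K[1,2])/K[1,1]]); s=d.copy()
    for _ in range(20): s=d/(1+m["k1"]*(s@s))
    v=m["T"][:3,:3]@np.array([s[0],s[1],1]); return m["T"][:3,3],v/np.linalg.norm(v)
def onplane(m,uv,z):
    o,v=ray(m,uv); return o+v*(z-o[2])/v[2]
def tri(rs):
    A=sum(np.eye(3)-np.outer(v,v) for o,v in rs); b=sum((np.eye(3)-np.outer(v,v))@o for o,v in rs)
    p=np.linalg.solve(A,b); return p,[1e3*np.linalg.norm((np.eye(3)-np.outer(v,v))@(p-o)) for o,v in rs]
def proj(m,p):
    T=m["T"]; c=T[:3,:3].T@(np.array(p)-T[:3,3]); s=c[:2]/c[2]; s=s*(1+m["k1"]*(s@s)); K=m["mtx"]
    return np.array([K[0,0]*s[0]+K[0,2],K[1,1]*s[1]+K[1,2]])
E
python3 - <<'E'
from h import *
rs=[]
for n,(u,v) in dict(scene=(296,275),side=(300,232)).items():
    im=cv2.imread(f"pics/{n}0.png"); m=vision.camera_model(n)
    g=(im.max(2)<95).astype('uint8'); x0,y0=u-25,v-25
    c,_=cv2.findContours(g[y0:y0+50,x0:x0+50],cv2.RETR_EXTERNAL,cv2.CHAIN_APPROX_NONE)
    c=max(c,key=cv2.contourArea); x,y,w,h=cv2.boundingRect(c); M=cv2.moments(cv2.convexHull(c))
    uv=(x0+M['m10']/M['m00'],y0+M['m01']/M['m00'])
    print(n,uv,w,h,onplane(m,uv,.011)); rs.append(ray(m,uv))
print(tri(rs))
a=cv2.imread("pics/scene0.png")[255:375,195:295]; b=cv2.imread("pics/side0.png")[160:260,325:425]
f=lambda i:cv2.resize(i,None,fx=4,fy=4,interpolation=cv2.INTER_CUBIC)
A,B=f(a),f(b); B=cv2.copyMakeBorder(B,0,80,0,0,cv2.BORDER_CONSTANT); cv2.imwrite("pics/crop.png",np.hstack([A,B]))
E
```

```text
scene (295.7268736280966, 275.2220131702728) 26 27 [0.47877481 0.16769195 0.011     ]
side (299.95686999383855, 231.95317313616758) 21 17 [0.47755536 0.16905015 0.011     ]
(array([0.4780826 , 0.16804389, 0.01127178]), [np.float64(0.8158176003968768), np.float64(0.8158176003969181)])
```

View pics/crop.png

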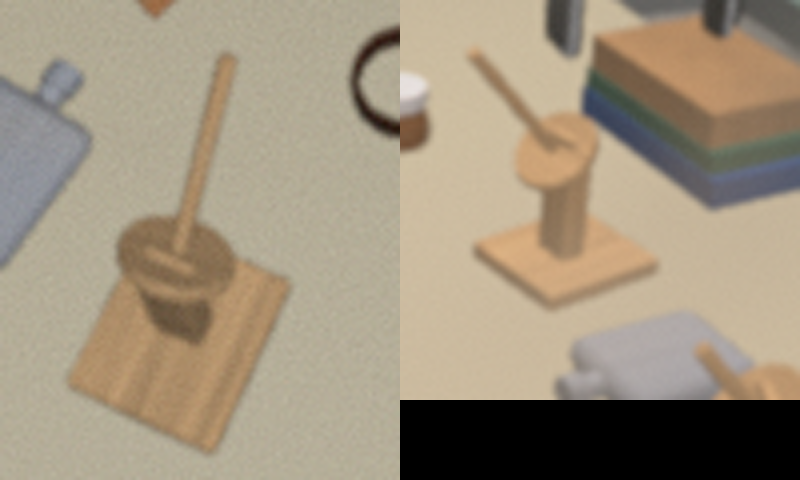

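Run:
```python
from h import *
ms,md=vision.camera_model("scene"),vision.camera_model("side")
f=lambda u,v:(195+u/4-.4,255+v/4-.4); g=lambda u,v:(325+(u-400)/4-.4,160+v/4-.4)
print(f(0,0))
tip,e=tri([ray(ms,f(227,57)),ray(md,g(474,54))]);print(tip,e)
# peg direction: intersect the two image-line planes
def plane(m,p,q): return np.cross(ray(m,p)[1],ray(m,q)[1])
d=np.cross(plane(ms,f(227,58),f(182,246)),plane(md,g(474,54),g(545,134)))
d/=np.linalg.norm(d); d*=np.sign(d[2]); print(d,"elev",np.degrees(np.arcsin(d[2])),"yaw",np.degrees(np.arctan2(-d[1],-d[0])))
r=tip-.115*d
print("root",r,(proj(ms,r)-f(0,0))*4,(proj(md,r)-g(400,0))*4+[400,0])
```

```text
(194.6, 254.6)
[0.58312044 0.1351537  0.18745185] [np.float64(0.2759452236004053), np.float64(0.2759452236003882)]
[-0.63338981 -0.18768777  0.75072675] elev 48.653370208078385 yaw 16.505751691967298
root [0.65596027 0.15673779 0.10111827] [180.0556313  254.97437215] [555.55948614 145.54333792]
```

>>> arm_command(
  gripper=[8.5,8.5,8.5,8.5,8.5],
  slide=[
    [4,-3.5,-1],
    [8,-7,-1],
    [12,-10.5,-1],
    [16.8,-14.7,-1],
    [16.8,-14.7,-1],
  ],
  turn=[
    [0,0,-10],
    [0,0,-20],
    [0,0,-30],
    [0,0,-40],
    [0,0,-50],
  ],
  force=30,
)

```text
clock: 0.78
position: [0.4754, 0.1714, 0.2416]
tool_rot: [3.141, -0.001, 2.455]
force: [1.4, -0.6, 0.2]
grip_width: 0.0845
```

>>> arm_command(
  gripper=[8.5,8.5,8.5,8.5,8.5],
  slide=[
    [0,0,0],
    [0,0,2],
    [0,0,4],
    [0,0,6],
    [0,0,7],
  ],
  turn=[
    [0,0,-10],
    [0,0,-20],
    [0,0,-30],
    [0,0,-40],
    [0,0,-50],
  ],
)

```text
clock: 1.4
position: [0.4775, 0.1679, 0.1702]
tool_rot: [-3.142, -0.001, -2.961]
force: [-0.9, 0.3, 0.1]
grip_width: 0.0851
```

```bash
cat > goal.py <<'E'
from h import *
def goal(p,yaw,tilt,off=0):
    """shift (cm, tool axes) and turn (deg) to TCP p, tool x along -(cos,sin)yaw, tilted about tool y"""
    y=np.radians(yaw); u=-np.array([np.cos(y),np.sin(y),0]); z=np.array([0,0,-1.])
    G=R.from_matrix(np.c_[u,np.cross(z,u),z])*R.from_euler('y',tilt,degrees=True)
    s=bot.observe(); T=R.from_euler('xyz',s['tool_rot'])
    print("pos",s['position'].round(4),"F",s['force'].round(1),"w",round(s['grip_width'],4),"q",s['qpos'].round(2),"t",s['clock'])
    print("slide",(100*T.inv().apply(np.array(p)-s['position'])).round(2),"turn",(T.inv()*G).as_rotvec(degrees=True).round(1))
E
python3 - <<'E'
from goal import *
goal([.478,.168,.10],16.5,20)
ms=vision.camera_model("scene"); f=lambda u,v:(194.6+u/4,254.6+v/4)
P=[onplane(ms,f(*c),.012) for c in ((70,382),(214,453),(290,282))]
for i in (0,1): d=P[i+1]-P[i]; print(d,np.degrees(np.arctan2(d[1],d[0])))
E
```

```text
pos [0.4775 0.1679 0.1702] F [-0.9  0.3  0.1] w 0.0851 q [-0.1   0.45 -0.46  1.95  0.27  0.8   1.04] t 1.4
slide [-0.06  0.01  7.02] turn [ 1.1 19.9 -6.1]
[-0.02120465  0.08565389  0.        ] 103.9047019598211
[-0.09459896 -0.02578188  0.        ] -164.75493396882177
```

>>> arm_command(
  gripper=[8.5,8.5,8.5,8.5],
  slide=[
    [0,0,3.5],
    [0,0,7],
    [0,0,7],
    [0,0,7],
  ],
  turn=[
    [0.5,10,-3],
    [1,20,-6],
    [1,20,-6],
    [1,20,-6],
  ],
)

```text
clock: 1.9
position: [0.478, 0.1683, 0.1018]
tool_rot: [3.14, -0.347, -2.861]
force: [0.1, -0.3, 0.4]
grip_width: 0.0852
```

Run:
```python
from goal import *
m=vision.camera_model("wrist"); im=vision.grab_frame("wrist"); cv2.imwrite("pics/w1.png",im)
g=((im.max(2)<110)&(im[...,2].astype(int)-im[...,0]>12)).astype('uint8')
c,_=cv2.findContours(g,cv2.RETR_EXTERNAL,cv2.CHAIN_APPROX_NONE)
for k in sorted(c,key=cv2.contourArea)[-4:]:
    (x,y),w,a=cv2.minAreaRect(k); print(cv2.boundingRect(k),cv2.contourArea(k),onplane(m,(x,y),.011))
print(proj(m,[.478,.168,.011]))
goal([.478,.168,.10],15.5,20)
goal(np.array([.478,.168,.011])+[-.003,-.0008,-.008],15.5,20)
```

```text
(0, 266, 24, 10) 30.5 [ 0.52995331 -0.00100616  0.011     ]
(0, 254, 29, 11) 31.0 [ 0.52224464 -0.00168527  0.011     ]
(40, 85, 76, 204) 362.5 [0.46431198 0.0247635  0.011     ]
(227, 219, 103, 103) 8054.0 [0.48034097 0.16860399 0.011     ]
[278.10199674 265.86776687]
pos [0.4783 0.1682 0.1029] F [-0.5  0.4  0.1] w 0.0848 q [-0.11  0.73 -0.46  1.71  0.25  1.11  1.18] t 1.95
slide [-0.06 -0.01  0.29] turn [-0.1  0.2  0.5]
pos [0.4783 0.1682 0.1029] F [-0.5  0.4  0.1] w 0.0848 q [-0.11  0.73 -0.46  1.71  0.25  1.11  1.18] t 1.95
slide [-3.06 -0.01  9.52] turn [-0.1  0.2  0.5]
```

View pics/w1.png

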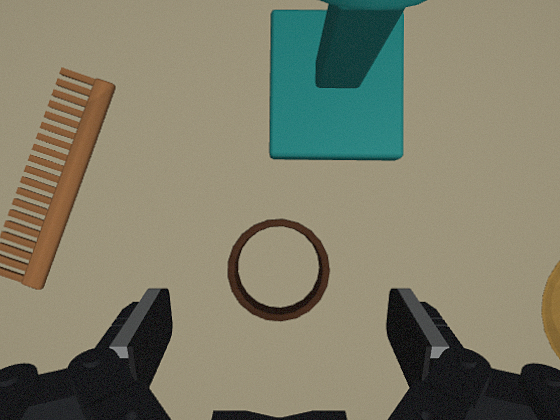

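The ring is centred between the fingers at (278,270). The turquoise stand, base centre (337,85), is on the robot side, so I'll check the camera and body clearance to it first.

Run:
```python
from goal import *
m=vision.camera_model("wrist"); print("cam",m["T"][:3,3]); print("ring top",onplane(m,(278.5,270),.022))
print("base",[onplane(m,p,.012).round(3) for p in ((272,12),(403,12),(403,157),(272,157))])
ms,md=vision.camera_model("scene"),vision.camera_model("side")
print("tq tip",tri([ray(ms,(347,171)),ray(md,(216,190))]),"root",tri([ray(ms,(333,214)),ray(md,(246,213))]))
print("tq disc scene", onplane(ms,(333,215),.1))
```

```text
cam [0.45190544 0.16081363 0.26525142]
ring top [0.47995201 0.16870734 0.022     ]
base [array([0.315, 0.117, 0.012]), array([0.291, 0.202, 0.012]), array([0.385, 0.228, 0.012]), array([0.41 , 0.144, 0.012])]
tq tip (array([0.26225506, 0.14745733, 0.1825721 ]), [np.float64(1.5741172760061857), np.float64(1.5741172760062205)]) root (array([0.33099475, 0.16443665, 0.09897522]), [np.float64(1.8299144678080448), np.float64(1.8299144678082135)])
tq disc scene [0.33195664 0.16671798 0.1       ]
```

>>> arm_command(
  gripper=[8.5,8.5,8.5,8.5,8.5],
  slide=[
    [-1.2,0,3.5],
    [-2.2,0,6.5],
    [-2.8,0,8.3],
    [-3.2,0,9.45],
    [-3.2,0,9.45],
  ],
  turn=[
    [0,0,0.5],
    [0,0,0.5],
    [0,0,0.5],
    [0,0,0.5],
    [0,0,0.5],
  ],
)

```text
clock: 2.58
position: [0.476, 0.1675, 0.002]
tool_rot: [-3.139, -0.349, -2.87]
force: [0.1, -0.2, -0.1]
grip_width: 0.0853
```

Run:
```python
from goal import *
cv2.imwrite("pics/w2.png",np.hstack([cv2.resize(vision.grab_frame("wrist"),(400,300)),cv2.resize(vision.grab_frame("side")[180:285,230:370],(400,300))]))
goal([.4765,.1677,.003],15.5,20)
```

```text
pos [0.4763 0.1677 0.0024] F [0.  1.1 0.4] w 0.0849 q [-0.14  0.88 -0.42  1.74  0.31  0.95  1.14] t 2.675
slide [-0.   -0.   -0.06] turn [-0.1  0.1  0. ]
```

View pics/w2.png

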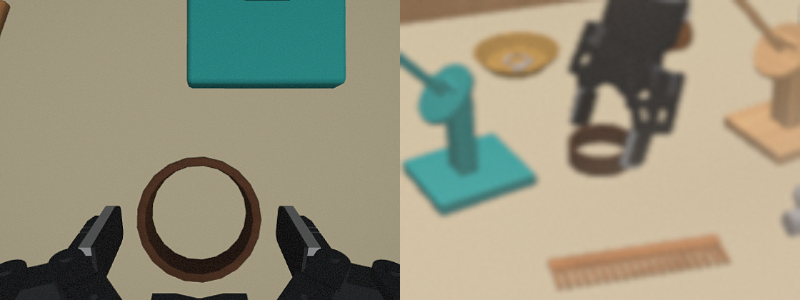

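The ring sits between the pads, slightly robot-ward in the view, and there's no contact force. I'll close now.

>>> arm_command(
  gripper=[6,6,6,6,6],
  slide=[
    [0,0,0],
    [0,0,0],
    [0,0,0],
    [0,0,0],
    [0,0,0],
  ],
  turn=[
    [0,0,0],
    [0,0,0],
    [0,0,0],
    [0,0,0],
    [0,0,0],
  ],
  force=35,
)

```text
clock: 3.3
position: [0.4763, 0.1677, 0.0025]
tool_rot: [-3.14, -0.348, -2.87]
force: [0.6, -0.2, 11.2]
grip_width: 0.0639
```

>>> arm_command(
  gripper=[6,6,6,6],
  slide=[
    [1,0,-2.6],
    [1,0,-2.6],
    [2.7,0,-7.5],
    [2.7,0,-7.5],
  ],
  turn=[
    [0,0,0],
    [0,0,0],
    [0,0,0],
    [0,0,0],
  ],
)

```text
clock: 3.8
position: [0.4775, 0.1683, 0.0837]
tool_rot: [-3.14, -0.345, -2.871]
force: [-0.5, 0.1, -0.9]
grip_width: 0.0635
```

Run:
```python
from goal import *
cv2.imwrite("pics/w3.png",np.hstack([cv2.resize(vision.grab_frame("wrist"),(400,300)),cv2.resize(vision.grab_frame("side")[150:255,230:370],(400,300))]))
goal([.48,.168,.24],15.5,20)
```

```text
pos [0.4762 0.1676 0.0812] F [-0.4  0.3 -1.3] w 0.0639 q [-0.12  0.76 -0.45  1.72  0.26  1.08  1.16] t 3.9
slide [  5.07  -0.09 -15.05] turn [-0.1  0.   0. ]
```

View pics/w3.png

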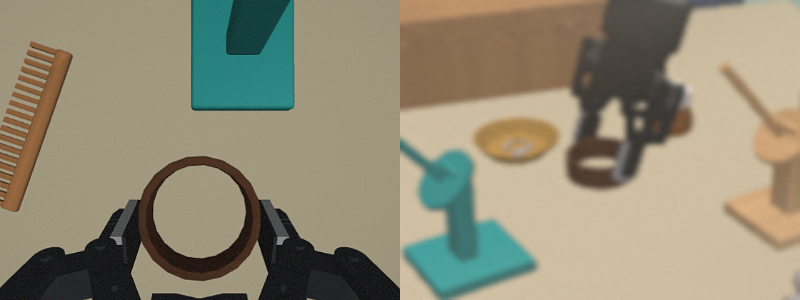

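The ring is level in the jaws, with pads on both sides and nothing else lifted. I'll raise it, pitch it 40° and get the pre-insertion pose.

>>> arm_command(
  gripper=[6,6,6,6,6],
  slide=[
    [1.4,0,-4.2],
    [3,0,-9],
    [4.5,0,-13],
    [5.1,0,-15],
    [5.1,0,-15],
  ],
  turn=[
    [0,0,0],
    [0,0,0],
    [0,0,0],
    [0,-6,0],
    [0,-14,0],
  ],
)

```text
clock: 4.53
position: [0.4801, 0.1693, 0.2397]
tool_rot: [-3.14, -0.1, -2.87]
force: [0.4, -0.0, -1.6]
grip_width: 0.0635
```

>>> arm_command(
  gripper=[6,6,6,6,6],
  slide=[
    [0,0,0],
    [0,0,0],
    [0,0,0],
    [0,0,0],
    [0,0,0],
  ],
  turn=[
    [0,-8,0],
    [0,-16,0],
    [0,-24,0],
    [0,-26,0],
    [0,-26,0],
  ],
)

```text
clock: 5.15
position: [0.4786, 0.1686, 0.239]
tool_rot: [-3.139, 0.347, -2.868]
force: [0.1, 0.3, -0.1]
grip_width: 0.0643
```

Run:
```python
from goal import *
goal([.555,.127,.218],15.5,-20)
```

```text
pos [0.4786 0.1686 0.239 ] F [ 0.1  0.3 -0.1] w 0.0643 q [-0.08  0.2  -0.48  2.15  0.39  0.5   0.99] t 5.15
slide [-5.14 -6.06  4.11] turn [-0.1 -0.1  0.1]
```

>>> arm_command(
  gripper=[6,6,6,6],
  slide=[
    [-2,-2.5,1],
    [-3.6,-4.5,2.6],
    [-5.1,-6.1,4.1],
    [-5.1,-6.1,4.1],
  ],
  turn=[
    [0,0,0],
    [0,0,0],
    [0,0,0],
    [0,0,0],
  ],
)

```text
clock: 5.65
position: [0.5562, 0.1258, 0.2171]
tool_rot: [-3.14, 0.346, -2.871]
force: [0.5, -1.0, -1.2]
grip_width: 0.0639
```

Run:
```python
from goal import *
w,s,c=[vision.grab_frame(n) for n in("wrist","side","scene")]
cv2.imwrite("pics/w4.png",np.hstack([cv2.resize(w,(400,300)),cv2.resize(s[120:240,285:445],(400,300))]))
cv2.imwrite("pics/c4.png",cv2.resize(c[220:370,180:380],(800,600)))
m=vision.camera_model("wrist"); T=np.array([.583,.135,.188]); d=np.array([-.6194,-.1718,.766])
print("tip px in w4",proj(m,T)*400/560,"root",proj(m,T-.115*d)*400/560)
C=T-.045*d; z=np.array([.3296,.0914,-.9397]); px=np.array([.738,.205,.643])
goal(T+.05*d+.009*z,15.5,-20); goal(C+.009*z,15.5,-20); goal(C+.009*z-.018*px,15.5,-20)
```

```text
tip px in w4 [198.78502841 200.74289805] root [198.91879562 186.64712864]
pos [0.5549 0.1271 0.2184] F [-0.1  0.5  0.1] w 0.064 q [ 0.02  0.33 -0.45  2.04  0.39  0.48  1.14] t 5.8
slide [0.01 0.01 0.05] turn [-0.  -0.1  0.1]
pos [0.5549 0.1271 0.2184] F [-0.1  0.5  0.1] w 0.064 q [ 0.02  0.33 -0.45  2.04  0.39  0.48  1.14] t 5.8
slide [-3.25  0.01  8.97] turn [-0.  -0.1  0.1]
pos [0.5549 0.1271 0.2184] F [-0.1  0.5  0.1] w 0.064 q [ 0.02  0.33 -0.45  2.04  0.39  0.48  1.14] t 5.8
slide [-1.56  0.01  9.59] turn [-0.  -0.1  0.1]
```

View pics/w4.png

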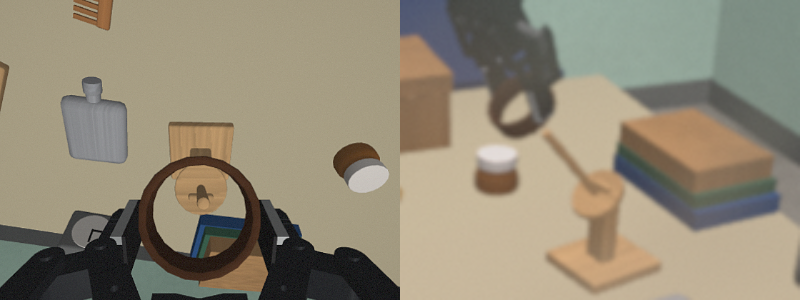

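The peg tip at (203,202) lies inside the ring's hole, within about 3 mm of the prediction, and the ring looks square to the peg. I'll go down along it.

>>> arm_command(
  gripper=[6,6,6,6,6],
  slide=[
    [-0.8,0,2.2],
    [-1.6,0,4.4],
    [-2.4,0,6.6],
    [-3.2,0,8.9],
    [-3.2,0,8.9],
  ],
  turn=[
    [0,0,0],
    [0,0,0],
    [0,0,0],
    [0,0,0],
    [0,0,0],
  ],
)

```text
clock: 6.42
position: [0.613, 0.1436, 0.145]
tool_rot: [-3.14, 0.347, -2.868]
force: [-0.8, -0.3, -0.6]
grip_width: 0.064
```

>>> arm_command(
  gripper=[6,6,6],
  slide=[
    [0.9,0,0.3],
    [1.5,0,0.5],
    [1.5,0,0.5],
  ],
  turn=[
    [0,0,0],
    [0,0,0],
    [0,0,0],
  ],
)

```text
clock: 6.8
position: [0.6011, 0.1393, 0.1364]
tool_rot: [-3.139, 0.349, -2.869]
force: [0.3, -0.2, 0.4]
grip_width: 0.0638
```

Run:
```python
from goal import *
w,s=[vision.grab_frame(n) for n in("wrist","side")]
cv2.imwrite("pics/w5.png",np.hstack([cv2.resize(w,(400,300)),cv2.resize(s[140:260,285:445],(400,300))]))
goal([.583,.135,.188],15.5,-20)
```

```text
pos [0.6018 0.1395 0.1366] F [ 0.1 -0.5 -0.5] w 0.0639 q [-0.1   0.51 -0.31  2.    0.55  0.34  1.01] t 6.9
slide [ 0.05  0.06 -5.49] turn [-0.1  0.   0.1]
```

View pics/w5.png

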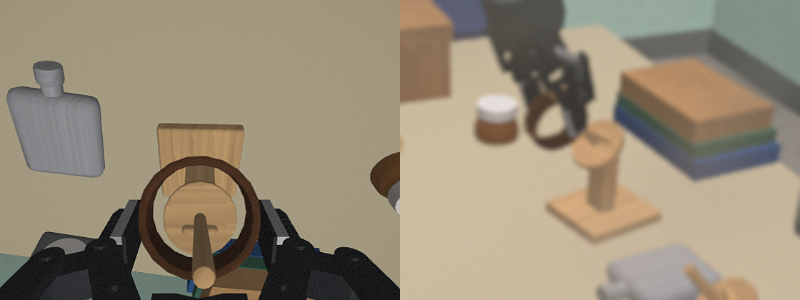

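The peg runs through the ring, its tip at (203,272) near the upper inside edge, and contact force is about zero. I'll release.

>>> arm_command(
  gripper=[7.2,8,8.5,8.5,8.5],
  slide=[
    [0,0,0],
    [0,0,0],
    [0,0,0],
    [0,0,0],
    [0,0,0],
  ],
  turn=[
    [0,0,0],
    [0,0,0],
    [0,0,0],
    [0,0,0],
    [0,0,0],
  ],
)

```text
clock: 7.52
position: [0.6017, 0.1395, 0.1361]
tool_rot: [-3.139, 0.349, -2.869]
force: [-0.5, -0.3, 1.0]
grip_width: 0.0849
```

Run:
```python
from goal import *
w,s=[vision.grab_frame(n) for n in("wrist","side")]
cv2.imwrite("pics/w6.png",np.hstack([cv2.resize(w,(400,300)),cv2.resize(s[140:260,285:445],(400,300))]))
goal([.583,.135,.188],15.5,-20)
```

```text
pos [0.6017 0.1395 0.1361] F [ 0.  -0.2 -0.5] w 0.0848 q [-0.1   0.51 -0.31  2.    0.55  0.34  1.  ] t 7.625
slide [ 0.03  0.06 -5.53] turn [-0.1 -0.   0.1]
```

View pics/w6.png

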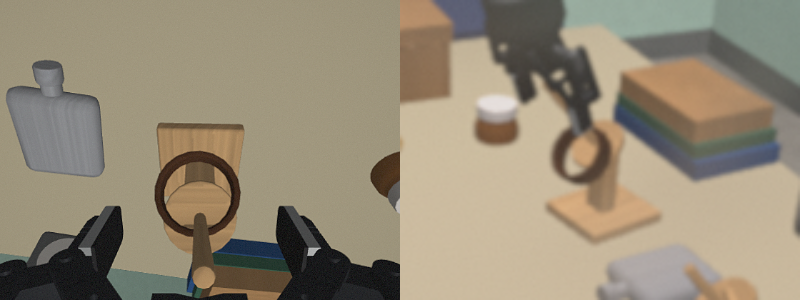

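The ring has slid down and hangs on the peg against the backplate, clear of the open fingers. I'll withdraw along the peg.

>>> arm_command(
  gripper=[8.5,8.5,8.5,8.5,8.5],
  slide=[
    [0.8,0,-2.2],
    [2,0,-5.6],
    [3.4,0,-9.4],
    [4.2,0,-12],
    [4.2,0,-12],
  ],
  turn=[
    [0,0,0],
    [0,0,0],
    [0,0,0],
    [0,0,0],
    [0,0,0],
  ],
)

```text
clock: 8.25
position: [0.5243, 0.1177, 0.2361]
tool_rot: [-3.139, 0.351, -2.869]
force: [-0.2, -1.0, -0.7]
grip_width: 0.0846
```

Run:
```python
from goal import *
w,s=[vision.grab_frame(n) for n in("wrist","side")]
cv2.imwrite("pics/w7.png",np.hstack([cv2.resize(w,(400,300)),cv2.resize(s[140:350,285:445],(400,300))]))
goal([.583,.135,.188],15.5,-20)
```

```text
pos [0.5244 0.1179 0.2344] F [-0.4  0.3 -0.2] w 0.0848 q [ 0.07  0.26 -0.49  2.1   0.35  0.49  1.17] t 8.35
slide [-4.14  0.08  6.44] turn [-0.1  0.   0.1]
```

View pics/w7.png

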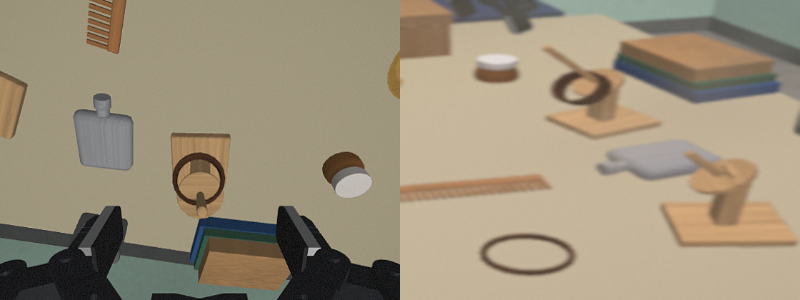

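The broad bangle hangs on the long peg against the backplate. The gripper is clear, and the slim bangle is where it was.

```bash
python3 -c "
from workcell import job_done; print(job_done())"
```

```text
the job is handed in; nothing more can be done
None
```

The broad bangle now hangs by itself on the long pale peg, and I handed the job in at about 8.4 s of the 37 s allowed.

I gripped it across its outside, pitched it square to the peg and moved it about 45 mm down along the peg. I then lowered it towards the peg and let go. When released, it slid the rest of the way down to the backplate. I then withdrew the gripper along the peg.

**Last checks:** the wrist and side pictures show the bangle on the long peg, the gripper open and clear of it with about zero force, and the slim bangle still lying in place.

**What disagreed or was off:**
- **Peg angle:** two views gave an elevation of 48.7° instead of the stated 50°, and a yaw of 14–16.5°. I used 50° and 15.5°.
- **Peg tip:** it appeared about 3 mm from where I predicted, well within the hole's clearance.
- **Grip width:** it read 64 mm on the 66 mm ring, and I did not find out why.
- **Force while gripping:** it read 11 N upward as the fingers closed, probably from light contact with the ledge, and well under the 40 N limit.

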